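# Tare the scale and bring a roll over it with the tongs

### The arm

A 7-joint arm with a two-finger parallel gripper is mounted at the origin on the work surface. World frame = base frame: x ahead of the robot, y to its left, z up, the work surface at z = 0. Lengths are in mm, angles in rad, forces in N, time in s.
With the tool pointing down it reaches from about 425 to 950 mm from the base axis. Payload 4.7 kg.
Tool frame: the origin (TCP) lies at the very end of the fingers, on their centre line; the grasp point (between the pads) lies 19 mm behind it; z points along the fingers, y is the line along which they close (so a half turn about z gives the same grasp; the last joint's range is limited). The gripper opens to 85 mm and grips with 20 to 120 N. Pads are 22 mm wide; open, the fingers measure 114 mm over their backs; the gripper's body (76 mm by 85 mm) begins 54 mm behind the grasp point. The pads swing forward as they close: fully open they stand 13 mm farther back than shut.
Start: joints at [-1.197, 0.469, -0.049, 1.532, 0.024, 1.141, -0.082], TCP at [264.559, 621.013, 231.335] pointing down, gripper open.
Joint ranges: [-2.59, 2.59], [-0.33, 1.99], [-1.39, 1.29], [0.1, 2.45], [-1.04, 4.18], [0.21, 1.99], [-2.66, 2.66]. Speed limits (rad/s): [2.57, 2.57, 3.14, 3.14, 3.14, 3.14, 3.14].

### API

Orientations are given as a rotation vector (axis times angle).
In Python, from workcell import sense, vision, job_done gives the robot as it stands.
- The arm moves only by the shell command python3 -m jog 'ROWS' [FORCE]. ROWS is a JSON object of lists of equal length, an entry for each row: "travel": the shift along the tool's x, y, z scaled (see below), a list of three; "delta_rot": the turn, a rotation vector about the tool's x, y, z scaled (see below), a list of three; "fingers": the opening, from -1 (shut) to 1 (fully open). In form: {"travel": [[dx, dy, dz], ...], "delta_rot": [[wx, wy, wz], ...], "fingers": [fingers, ...]}. A call has 1 to 10 rows; each row is the pose to reach, as a shift and turn from the pose commanded when the call began, along the tool's axes at that moment, turning the shorter way round; what a row does not reach only later rows make up. The controller multiplies each number of a shift by 0.15 m and each number of a turn by 360 degrees. A row lasts 1/8 s, in which the tool goes at most 62.5 mm and 10.7 degrees, less where a joint would pass 70% of its speed; a pose out of reach is approached as far as the arm can. A call with a number of a shift or a turn outside -1 to 1 is refused whole. A call with a gripper value outside its range is refused whole. The fingers move at their own pace and stop on an object; FORCE is the grip in N (left out, the last holds). Time passes only in rows, so rows that repeat a pose let the fingers close. It gives the time, the measured TCP pose, the force, the opening and the grip force at its end, in the units of the state.
- sense(): the state, without advancing time (a new reading comes with each control period).
- vision.grab_frame(name): name is "side" or "top" or "wrist"; returns a dict with "img" (480x640x3 uint8, blue, green, red), "K" (3x3 intrinsics, pixels), "camera_from_world" (4x4, takes a point from world to camera coordinates). Camera axes: x right, y down, z forward; pixel columns grow to the right and rows downward; lengths in mm; the calibration is good to about 2 mm. A picture is of the moment at which its call begins. There is no depth.
- job_done(): hands the job in; it is judged then, once.
The state is a dict: "time": time; "joints": joint angles; "dq": joint speeds; "joint_torque": joint torques, N m; "tcp_pos": TCP position; "tcp_rot": TCP orientation; "ft_force": force on the tool from outside, world axes, zero at the start; "ft_torque": the same for the moment, N m; "gripper_width": finger opening in mm; "grasp_force": force on a finger pad.
Only numpy, scipy, OpenCV 4.12 (cv2) and the standard library are available. Lean on these libraries where they do the work, as an engineer would, in place of code of your own. Each camera call takes 0.05 s, during which the arm holds its last target. There are 200 camera calls.

### The job

Get the kitchen scale ready to weigh the round roll: press the round power key fully down and let it up, then press the wide tare key next to it fully down and let it up, touching no other key. Then pick up the tongs by their handles, close their jaws on the round roll on the cooling rack without touching it with the fingers, and carry it over to the scale: finish while still holding the roll in the tongs, still and clear above the middle of the plate, about 5 to 10 cm over it. Leave the plate, the other rolls and everything else where they are.

Things in the scene. Friction and masses are not known exactly. Their poses are not given: they have to be found in the camera images.
- scale: Low kitchen scale, 270 (x) x 220 (y) x 46 mm, fixed: greenish housing, four grey keys and a display at the front, a steel platform (170 x 200 mm, top at 46 mm) with a plate behind. Origin: centre of the underside; +x from the key edge to the back, +y to the left seen from the keys. Keys at x = -108 mm, from +y to -y: round power key, wide tare key, two small square keys.
- power_key_top (a point): Centre of the top face of the power key: the only round key, 20 mm across, at the left (+y) end of the row (scale x -108, y +78 mm), its top 45 mm above the bench and 9 mm above the housing. Axes as the scale's.
- power_key (a joint): How far the power key is pressed down, m: 0 up, 0.005 fully down. A spring brings it up; it takes 1.5 N to start and 5 N fully down.
- tare_key_top (a point): Centre of the top face of the tare key: the wide key, 36 mm (along the row) x 18 mm, next to the power key (scale x -108, y +26 mm), same height and spring.
- tare_key (a joint): How far the tare key is pressed down, m: 0 up, 0.005 fully down; same spring as the power key.
- unit_key (a joint): How far the small square key (16 mm) to the right of the tare key (scale y -30 mm) is pressed, m; leave it alone.
- light_key (a joint): How far the small square key at the right end of the row (scale y -78 mm) is pressed, m; leave it alone.
- plate: White plate, 170 mm across at the rim, 18 mm high, loose, on the scale's platform (0.35 kg). Origin: centre of its underside, 46 mm above the bench; z up.
- rack: Wire cooling rack, 280 (along x) x 250 (along y) mm, its top 25 mm above the bench, fixed. Origin: centre of its underside at bench height; the rolls' row nearer the robot lies at x = -20 mm, the third roll lies across at x = +95 mm.
- round_roll: The round bread roll with a crossed cut: 62 mm across, 46 mm high, 40 to 75 g, steep sides from 9 to 29 mm above its base. Stands on the rack, on one or the other place of the near row (rack y +60 or -60 mm). Origin: centre of its underside; z up; round, so its yaw means nothing.
- long_roll_a: Oblong roll, 100 x 54 x 48 mm, on the other place of the near row, its long side along the rack's x. Origin: centre of its underside; x along its length.
- long_roll_b: Oblong roll of the same size, lying across behind the near row. Origin: centre of its underside; x along its length.
- tongs: Steel kitchen tongs, 0.12 kg, 240 mm from pivot to jaw ends plus a hanging ring of 25 mm behind, lying flat, 24 mm high. Two arms spread from the pivot in the bench's plane, sprung open. Origin: the pivot, at the lower edge; +x along the middle line to the jaws, y across the arms (they close along it), z up. Squeezing the handles swings both arms alike.
- tongs_grip (a point): The place to grip: on the middle line between the handles, 100 mm ahead of the pivot (at the centre of mass, where the handles bow out), at mid-height, 12 mm above the bench at the start. Axes as the tongs'. Here the handles measure 60 mm over their outsides at rest (42 mm at 35 mm from the pivot, 68 mm at 150 mm), about 45 mm with the roll between the jaws, 26 mm when fully closed.
- tongs_jaws (a point): Middle between the jaws, 220 mm ahead of the pivot (120 mm ahead of tongs_grip), at mid-height. Axes as the tongs'. The jaws are flat plates 24 mm high, from 196 to 240 mm ahead of the pivot; at rest 95 mm apart inside and 105 mm outside; parallel when closed on the roll; about 20 mm apart when fully closed.
- tongs_left: The tongs' arm on the +y side. Origin at the pivot; at rest its axes are the tongs'. Its spring pushes back with about 7 N at the grip when open and 8 to 9 N with the jaws on the roll; a little under half of any further squeeze there reaches the jaw.
- tongs_right: The tongs' arm on the -y side, the mirror image of tongs_left, with the same spring. Origin at the pivot; at rest its axes are the tongs'.
- jug: Clear plastic cup, 84 mm across at the rim, 85 mm high, behind the tongs. Origin: centre of its underside. Leave it.
- scraper: Steel bench scraper with wooden handle, 90 x 150 mm, lying flat, 18 mm high. Origin: near its centre, on the bench. Leave it.
- sugar_jar: Glass jar with steel lid, 70 mm across, 100 mm high. Origin: centre of its underside. Leave it.
- shaker: Steel shaker, 48 mm across, 81 mm high. Origin: centre of its underside. Leave it.
There are look-alikes about, which are no part of the job. Leave any pink or turquoise look-alike of the round_roll alone.

How it is judged (in metres and radians):
On the way, in this order (a step that is already met when the one before it is completed fails the run):
1. the power key is pressed down, the tare key is up (value of joint power_key above 0.0035 m and value of joint tare_key below 0.0015 m), for 0.05 s.
2. the tare key is pressed down, the power key is up again (value of joint tare_key above 0.0035 m and value of joint power_key below 0.0015 m), for 0.05 s.
3. the tongs, held in the gripper, have lifted the round roll off the rack between their jaws; both keys are up (z of round_roll in the frame of rack above 0.045 m and contact force between round_roll and tongs_left above 0.5 N and contact force between round_roll and tongs_right above 0.5 N and contact force between the fingers and tongs above 2 N and value of joint each of power_key, tare_key below 0.0015 m), for 0.2 s.
At the end, for the whole second after the job is handed in: Both jaws of the tongs, gripped in the fingers, press on the still roll, within 45 mm of the plate's centre seen from above, its base 40 to 160 mm above the plate's; roll and tongs touch neither plate nor scale; the plate stands level on the scale; both keys are up (horizontal distance between round_roll and plate below 0.045 m and z of round_roll in the frame of plate between 0.04 and 0.16 m and contact force between round_roll and tongs_left above 0.5 N and contact force between round_roll and tongs_right above 0.5 N and contact force between the fingers and tongs above 2 N and contact force between each of round_roll, tongs and plate below 0.1 N and contact force between tongs and scale below 0.1 N and linear speed of round_roll below 0.03 m/s and value of joint each of power_key, tare_key below 0.0015 m and horizontal distance between plate and scale below 0.075 m and z of plate in the frame of scale above 0.04 m and angle between plate's own z axis and vertical below 0.1 rad); the arm keeps its last pose, push and grip.
It fails at once if a small square key is pressed (value of joint any of unit_key, light_key above 0.002 m).
It fails at once if the robot itself touches the round roll (contact force between any of the fingers, the arm and round_roll above 0.5 N).
It fails at once if another thing is moved by more than 30 mm (distance of any of plate, long_roll_a, long_roll_b, jug, scraper, sugar_jar, shaker from where it was at the start of the episode above 0.03 m).
It also fails if it takes over 67 s, if anything falls off the work surface, if the arm or the gripper's body presses on something with over 40 N, if the wrist force passes 120 N, or if a joint passes its speed limit or range.

## Working session

There is one attempt and no reset: what is moved stays moved. The work goes in short steps, Python scripts to look and compute and a shell command to move; the robot and the scene stay as the last step left them, time stands still between calls to the robot, and variables do not carry over. Pictures are saved under pics/ and viewed, at most 10 in all, crops included, and the job is handed in when it is done.

```bash
mkdir -p pics; ls; python3 - <<'E'
from workcell import sense, vision
import cv2,numpy as np
s=sense();print(s)
for n in ("top","side"):
    f=vision.grab_frame(n);cv2.imwrite(f"pics/{n}0.png",f["img"]);print(n,f["K"],np.round(f["camera_from_world"],3).tolist())
E
```

```text
pics
{'time': 0.0, 'joints': array([-1.19689859,  0.46945582, -0.04860399,  1.53372681,  0.02405874,
        1.14099622, -0.08229853]), 'dq': array([-4.76319184e-04, -2.06195418e-04,  3.46510250e-05,  5.02658480e-04,
       -6.24209746e-04,  2.95002590e-04, -1.80695844e-04]), 'joint_torque': array([ 8.89678518e-05, -5.10317016e+01, -4.62934328e-02, -2.37705159e+01,
        1.08295970e-02,  7.60559138e-03, -2.29332223e-06]), 'tcp_pos': array([264.33516128, 620.43480582, 230.23782444]), 'tcp_rot': array([-0.6283327 , -3.07773959,  0.00309175]), 'ft_force': array([ 0.80146906, -0.39967281, -0.32649559]), 'ft_torque': array([-0.00423679,  0.05468163, -0.01806755]), 'grasp_force': 0.0, 'gripper_width': 85.27736585957113}
top [[467.69110819   0.         323.45805934]
 [  0.         467.69110819 235.91123513]
 [  0.           0.           1.        ]] [[0.012, -1.0, 0.002, -36.079], [-0.998, -0.012, -0.063, 536.934], [0.063, -0.002, -0.998, 1229.294], [0.0, 0.0, 0.0, 1.0]]
side [[543.9483824    0.         329.08132329]
 [  0.         543.9483824  239.41618551]
 [  0.           0.           1.        ]] [[0.735, -0.678, -0.009, -424.322], [-0.397, -0.419, -0.816, 252.667], [0.55, 0.604, -0.577, 1276.468], [0.0, 0.0, 0.0, 1.0]]
```

View pics/top0.png

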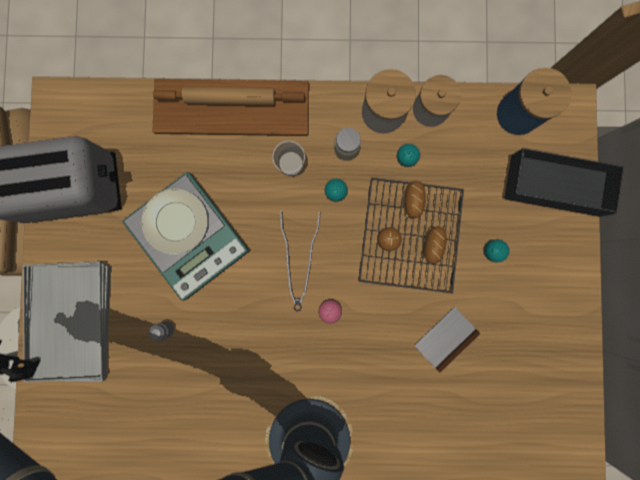

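View pics/side0.png

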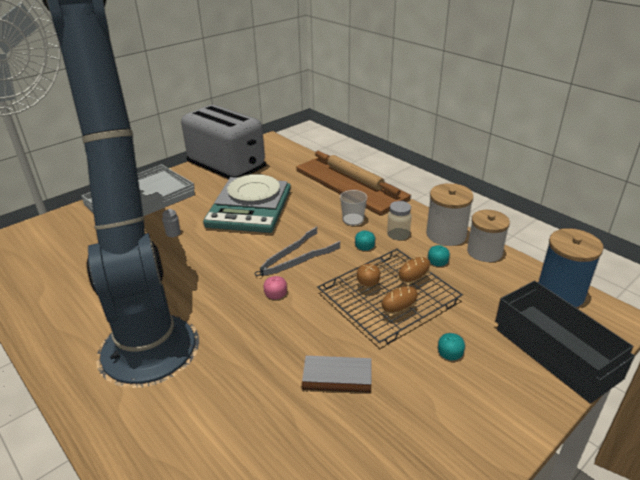

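Top view: the scale is at (187,235), with its keys along the lower-right edge. The power key should be at the (185,288) end. The tongs' pivot is near (297,300) and the jaws are at (282,212) and (320,212).

These could be taken for the round roll:
- brown round one at (389,238)
- oblong rolls at (415,198) and (436,245)
- turquoise balls at (408,155), (336,190) and (497,250)
- pink ball at (330,310)

By the description I choose (389,238). Next is a close crop to check it, along with the keys and the tongs.

```bash
cat > h.py <<'E'
import numpy as np, cv2
from workcell import sense, vision
from scipy.spatial.transform import Rotation as R
def ray(f,u,v,z):
    T=f["camera_from_world"];Rm=T[:3,:3];c=-Rm.T@T[:3,3]
    d=Rm.T@np.linalg.inv(f["K"])@np.array([u,v,1.]);return c+d*(z-c[2])/d[2]
def proj(f,p):
    T=f["camera_from_world"];q=f["K"]@(T[:3,:3]@np.asarray(p,float)+T[:3,3]);return q[:2]/q[2]
def tri(fs,px):
    A=np.zeros((3,3));b=np.zeros(3)
    for f,(u,v) in zip(fs,px):
        T=f["camera_from_world"];Rm=T[:3,:3];c=-Rm.T@T[:3,3]
        d=Rm.T@np.linalg.inv(f["K"])@np.array([u,v,1.]);d/=np.linalg.norm(d);P=np.eye(3)-np.outer(d,d);A+=P;b+=P@c
    return np.linalg.solve(A,b)
def totool(dw,s=None):
    "world shift mm -> tool shift in jog units"
    s=s or sense();return R.from_rotvec(s["tcp_rot"]).as_matrix().T@np.asarray(dw,float)/150
E
python3 - <<'E'
from h import *
im=cv2.imread("pics/top0.png")
c=lambda x,y,w,h,k:cv2.resize(im[y:y+h,x:x+w],None,fx=k,fy=k,interpolation=cv2.INTER_CUBIC)
a=c(120,165,135,140,4); b=c(270,200,60,115,4)[:, :]; d=c(350,170,120,130,2)
out=np.zeros((560,800,3),np.uint8);out[:560,:540]=a;out[:260,545:785]=d;b=cv2.resize(b,None,fx=.62,fy=.62);out[265:265+b.shape[0],545:545+b.shape[1]]=b
cv2.imwrite("pics/crop1.png",out)
E
```

```text
(no output)
```

View pics/crop1.png

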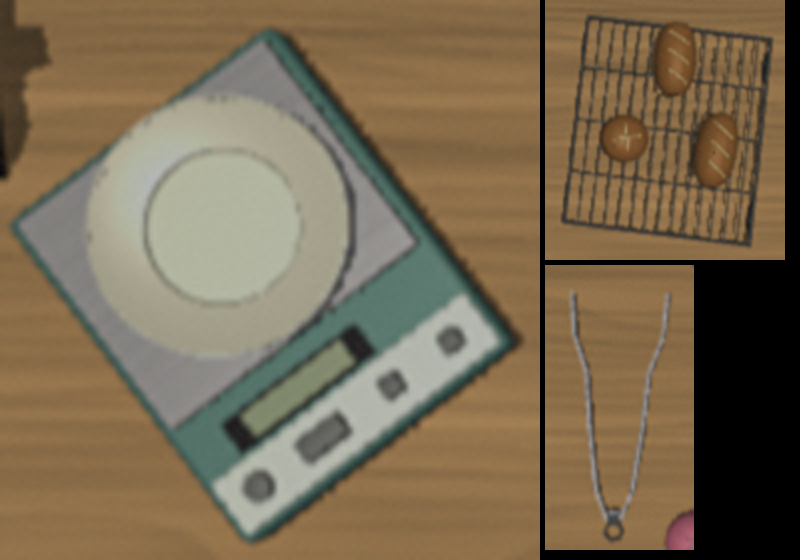

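The crop shows the brown roll with the crossed cut at top (389,238), so the choice holds. The round power key is at (184.5,286.5) and the wide tare key next to it at (200.8,274.5). The tongs lie free. Now I measure everything.

```bash
python3 - <<'E'
from h import *
fs=[vision.grab_frame(n) for n in("top","side")];t=fs[0]
hsv=[cv2.cvtColor(f["img"],cv2.COLOR_BGR2HSV) for f in fs]
# keys: dark blobs in the key panel
g=cv2.cvtColor(t["img"],cv2.COLOR_BGR2GRAY)
for n,u,v in(("power",184.5,286.5),("tare",200.7,274.5),("unit",218,261),("light",232.7,250)):
    u0,v0=int(u),int(v);w=g[v0-8:v0+9,u0-8:u0+9].astype(float);bg=np.percentile(w,80)
    yy,xx=np.mgrid[-8:9,-8:9];wt=np.clip(bg-20-w,0,None)*(np.hypot(xx,yy)<7.5)
    uu,vv=u0+(wt*xx).sum()/wt.sum(),v0+(wt*yy).sum()/wt.sum()
    print(n,round(uu,1),round(vv,1),ray(t,uu,vv,45).round(1))
# roll
h=hsv[0];sub=(slice(222,256),slice(372,408))
m=((h[...,0]<14)&(h[...,1]>140))[sub].astype(np.uint8)
n,l,st,ce=cv2.connectedComponentsWithStats(m);k=1+st[1:,4].argmax();print("roll",ce[k]+[372,222],st[k],ray(t,*(ce[k]+[372,222]),45).round(1))
print("roll hsv",h[238,389],h[245,385],h[225,380])
# plate
p=((h[...,1]<60)&(h[...,2]>140)).astype(np.uint8)[180:260,135:215]
n,l,st,ce=cv2.connectedComponentsWithStats(p);k=1+st[1:,4].argmax();e=cv2.minEnclosingCircle(np.argwhere(l==k)[:,::-1].astype(np.float32));print("plate",st[k],e,ray(t,e[0][0]+135,e[0][1]+180,64).round(1))
# tongs: low saturation in region
m=(h[...,1]<75).astype(np.uint8)[205:315,272:328];m[98:,:]*=1
ys,xs=np.nonzero(m);
for y in range(0,110,6):
    x=np.nonzero(m[y])[0]
    if len(x):
        P=ray(t,x.min()+272,y+205,12);Q=ray(t,x.max()+272,y+205,12);print(y+205,x.min()+272,x.max()+272,P.round(1)[:2],Q.round(1)[:2],((P+Q)/2).round(1)[:2])
E
```

```text
power 184.4 286.0 [401.3 328.5  45. ]
tare 200.4 274.0 [432.8 288.   45. ]
unit 217.7 260.9 [467.3 244.3  45. ]
light 232.4 249.5 [497.1 206.7  45. ]
roll [378. 236.] [ 6 14  1  1  1] [ 537.1 -171.5   45. ]
roll hsv [ 19 117 159] [ 14 162 115] [ 17 114 130]
plate [   6    8   66   72 3432] ((40.0, 43.5), 35.62663269042969) [561.5 352.1  64. ]
211 280 319 [603.2  88. ] [604.5 -16.6] [603.9  35.7]
217 280 319 [587.   87.8] [588.3 -16.8] [587.7  35.5]
223 281 318 [570.9  84.8] [572.2 -14.4] [571.5  35.2]
229 281 318 [554.8  84.5] [556.  -14.6] [555.4  35. ]
235 283 315 [538.8  78.8] [539.8  -6.8] [539.3  36. ]
241 285 313 [522.7  73.2] [523.7  -1.6] [523.2  35.8]
247 286 312 [506.7  70.3] [507.6   0.8] [507.2  35.5]
253 286 311 [490.7  70. ] [491.5   3.3] [491.1  36.6]
259 286 310 [474.7  69.7] [475.5   5.7] [475.1  37.7]
265 287 310 [458.8  66.8] [459.5   5.5] [459.2  36.1]
271 288 309 [442.9  63.8] [443.6   7.9] [443.2  35.9]
277 288 308 [427.   63.6] [427.6  10.4] [427.3  37. ]
283 289 307 [411.1  60.6] [411.7  12.8] [411.4  36.7]
289 289 306 [395.2  60.4] [395.8  15.2] [395.5  37.8]
295 291 303 [379.5  54.8] [379.8  22.9] [379.7  38.9]
301 293 301 [363.7  49.2] [364.  28.] [363.8  38.6]
307 294 300 [348.   46.3] [348.1  30.4] [348.1  38.4]
```

```bash
cat >> h.py <<'E'
def go(target,yaw=None,s=None):
    "print tool-unit shift to world target (and turn so tool x heads to yaw deg)"
    s=s or sense();M=R.from_rotvec(s["tcp_rot"]).as_matrix()
    print("pos",s["tcp_pos"].round(1),"F",s["ft_force"].round(1),"w",round(s["gripper_width"],1),"gf",round(s["grasp_force"],1),"t",round(s["time"],2))
    print("travel",(M.T@(np.asarray(target)-s["tcp_pos"])/150).round(3))
    if yaw is not None:
        y=np.radians(yaw);G=np.array([[np.cos(y),np.sin(y),0],[np.sin(y),-np.cos(y),0],[0,0,-1]]).T
        G=np.column_stack([[np.cos(y),np.sin(y),0],[np.sin(y),-np.cos(y),0],[0,0,-1]])
        print("turn",(R.from_matrix(M.T@G).as_rotvec()/(2*np.pi)).round(4))
E
python3 - <<'E'
from h import *
go([401.3,328.5,75],179.3)
f=vision.grab_frame("wrist");print(np.linalg.inv(f["camera_from_world"]).round(2).tolist())
E
```

```text
pos [264.4 620.7 230.6] F [-0.1  0.2  0.1] w 85.1 gf 0.0 t 0.2
travel [-1.603 -1.433  1.039]
turn [-0.0002 -0.     -0.0622]
[[0.39, 0.87, 0.29, 187.71], [0.92, -0.37, -0.13, 652.83], [-0.0, 0.32, -0.95, 373.38], [0.0, 0.0, 0.0, 1.0]]
```

```bash
python3 -m jog '{"travel":[[-0.25,-0.22,0.1],[-0.5,-0.45,0.2],[-0.75,-0.67,0.3],[-1,-0.9,0.4],[-1,-0.9,0.4]],"delta_rot":[[0,0,-0.016],[0,0,-0.031],[0,0,-0.047],[0,0,-0.062],[0,0,-0.062]],"fingers":[-1,-1,-1,-1,-1]}' 40
python3 -c "
from h import *
go([401.3,328.5,75],179.3)"
```

```text
time: 0.88
tcp_pos: [352.0, 432.7, 170.0]
tcp_rot: [-0.033, -3.141, 0.007]
ft_force: [-0.3, 0.6, -0.2]
gripper_width: 0.3
grasp_force: 0.0
pos [352.  432.7 170. ] F [-0.3  0.6 -0.2] w 0.3 gf 0.0 t 0.88
travel [-0.343 -0.685  0.636]
turn [-0.0007 -0.0001 -0.0014]
```

```bash
python3 -m jog '{"travel":[[-0.12,-0.23,0.2],[-0.24,-0.46,0.4],[-0.34,-0.685,0.56],[-0.34,-0.685,0.62],[-0.34,-0.685,0.62],[-0.34,-0.685,0.62]],"delta_rot":[[0,0,0],[0,0,0],[0,0,0],[0,0,0],[0,0,0],[0,0,0]],"fingers":[-1,-1,-1,-1,-1,-1]}'
python3 -c "
from h import *
go([401.3,328.5,45],179.3)
f=vision.grab_frame('wrist');cv2.imwrite('pics/w1.png',f['img'])
print([proj(f,p).round(0) for p in ([401.3,328.5,45],[432.8,288,45],[401.3,328.5,75])])
f=vision.grab_frame('top');print(f['img'].shape)"
```

```text
time: 1.62
tcp_pos: [399.0, 336.8, 79.1]
tcp_rot: [0.017, 3.141, 0.003]
ft_force: [-0.6, 0.2, 0.4]
gripper_width: 0.5
grasp_force: 0.0
pos [399.  336.8  79.1] F [-0.6  0.2  0.4] w 0.5 gf 0.0 t 1.62
travel [-0.015 -0.056  0.227]
turn [0.0003 0.0002 0.0002]
[array([308., 282.]), array([243., 329.]), array([305., 308.])]
(480, 640, 3)
```

View pics/w1.png

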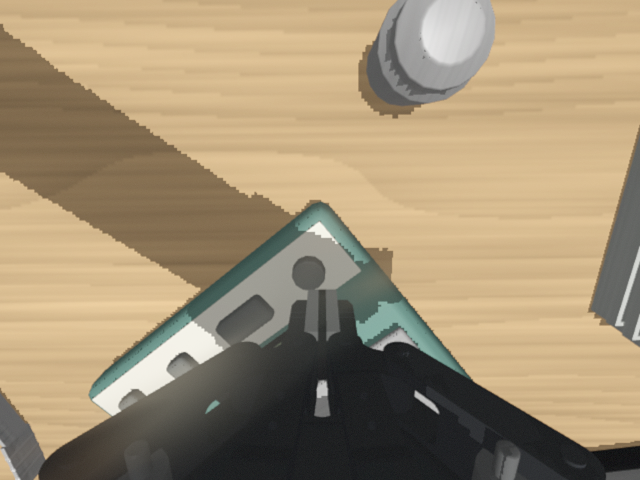

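The wrist view shows the power key at (308,273) and the tare key at (245,317). The finger tips are just short of the power key. I move on, settle and re-measure.

```bash
python3 -m jog '{"travel":[[-0.015,-0.056,0.05],[-0.015,-0.056,0.05],[-0.015,-0.056,0.05]],"delta_rot":[[0,0,0],[0,0,0],[0,0,0]],"fingers":[-1,-1,-1]}'
python3 - <<'E'
from h import *
f=vision.grab_frame('wrist');go([401.3,328.5,45],179.3)
g=cv2.cvtColor(f['img'],cv2.COLOR_BGR2GRAY)
hs=cv2.cvtColor(f['img'],cv2.COLOR_BGR2HSV)
for n,P in(("power",[401.3,328.5,45]),("tare",[432.8,288,45]),("unit",[467.3,244.3,45])):
    u,v=proj(f,P).round().astype(int);r=30
    w=g[max(v-r,0):v+r,max(u-r,0):u+r];th,_=cv2.threshold(w,0,1,cv2.THRESH_OTSU)
    k,l,st,ce=cv2.connectedComponentsWithStats((w<th).astype(np.uint8))
    print(n,u,v,th,[(c+[u-r,v-r]).round(1).tolist()+s.tolist()+ray(f,*(c+[u-r,v-r]),45).round(1).tolist() for c,s in zip(ce[1:],st[1:]) if s[4]>100])
cv2.imwrite('pics/w2.png',f['img'])
E
```

```text
time: 2.1
tcp_pos: [401.4, 326.0, 70.8]
tcp_rot: [-0.021, -3.141, -0.0]
ft_force: [-0.5, -0.1, -0.2]
gripper_width: 0.3
grasp_force: 0.0
pos [401.5 326.2  70.9] F [-0.2 -0.4  0.3] w -0.2 gf 0.0 t 2.15
travel [0.001 0.015 0.172]
turn [ 0.      0.     -0.0002]
power 326 284 126.0 [[326.1, 290.1, 0, 3, 60, 57, 2127, 404.9, 328.4, 45.0]]
tare 258 334 115.0 [[259.0, 336.4, 0, 0, 60, 60, 2724, 434.8, 288.3, 45.0]]
unit 192 382 166.0 [[195.3, 387.1, 0, 0, 60, 60, 2773, 471.3, 245.6, 45.0]]
```

View pics/w2.png

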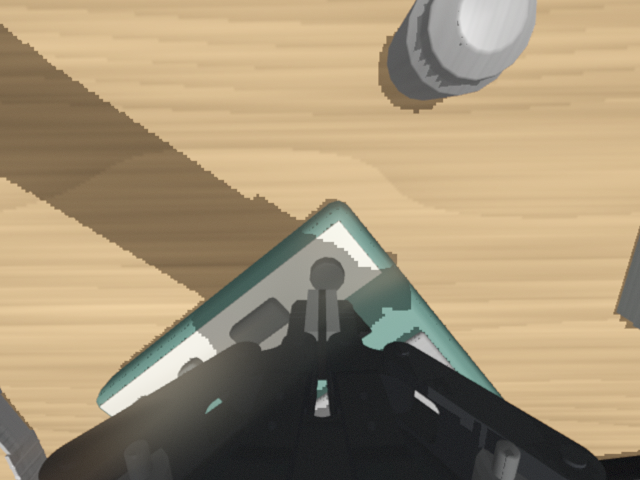

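```bash
python3 - <<'E'
from h import *
f=vision.grab_frame('wrist')
print(ray(f,327,274,45).round(1),ray(f,259,320,45).round(1))
p=sense()['tcp_pos']
for d in ([0,0,0],[-11,0,0],[-11,11,0],[-11,-11,0]): print(d,proj(f,p+d).round(1))
t=vision.grab_frame('top');s=vision.grab_frame('side')
def c(f,x,y,w,h,k): return cv2.resize(f['img'][y:y+h,x:x+w],None,fx=k,fy=k,interpolation=cv2.INTER_CUBIC)
o=np.hstack([c(t,150,240,65,65,6),c(s,195,180,65,65,6)]);cv2.imwrite('pics/c3.png',o)
print("side keys",proj(s,[401.3,328.5,45]),proj(s,[397,328.5,45]),proj(s,[432.8,288,45]))
E
```

```text
[395.1 329.2  45. ] [423.7 289.3  45. ]
[0, 0, 0] [322.2 308.4]
[-11, 0, 0] [321.9 288. ]
[-11, 11, 0] [345.  287.7]
[-11, -11, 0] [298.8 288.3]
side keys [214.22163886 212.96943506] [213.02750903 213.48899931] [230.29077367 214.32161899]
```

View pics/c3.png

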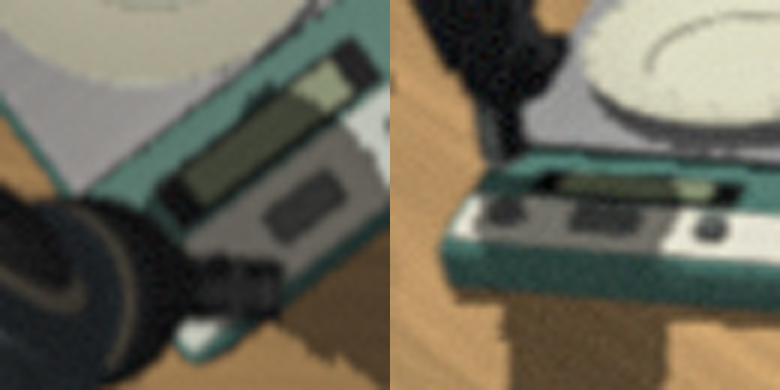

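In the crop, the power key is at side (213.8,215) and the tare key at (230.8,216). The views differ by about 5 mm in x, so I take the middle, x≈398.5. The footprint covers that error. Pressing the power key in stages.

```bash
python3 -m jog '{"travel":[[0.02,0.015,0.08],[0.02,0.015,0.15],[0.02,0.015,0.18],[0.02,0.015,0.195],[0.02,0.015,0.2],[0.02,0.015,0.2]],"delta_rot":[[0,0,0],[0,0,0],[0,0,0],[0,0,0],[0,0,0],[0,0,0]],"fingers":[-1,-1,-1,-1,-1,-1]}'
```

```text
time: 3.05
tcp_pos: [398.1, 328.3, 41.0]
tcp_rot: [-0.021, -3.141, 0.0]
ft_force: [-3.1, -1.9, 4.7]
gripper_width: 0.3
grasp_force: 2.1
```

```bash
python3 -m jog '{"travel":[[0,0,0.008],[0,0,0.012],[0,0,0.014],[0,0,0.014]],"delta_rot":[[0,0,0],[0,0,0],[0,0,0],[0,0,0]],"fingers":[-1,-1,-1,-1]}'
python3 -m jog '{"travel":[[0,0,-0.1],[0,0,-0.2],[0,0,-0.2],[0,0,-0.2]],"delta_rot":[[0,0,0],[0,0,0],[0,0,0],[0,0,0]],"fingers":[-1,-1,-1,-1]}'
python3 -c "
from h import *
go([430.3,288.3,65],179.3)"
```

```text
time: 3.55
tcp_pos: [398.4, 328.4, 39.9]
tcp_rot: [-0.021, -3.141, 0.0]
ft_force: [-5.2, -3.4, 14.8]
gripper_width: -0.1
grasp_force: 7.1
time: 4.05
tcp_pos: [398.6, 328.3, 68.7]
tcp_rot: [0.021, 3.141, 0.0]
ft_force: [0.1, -0.4, -0.6]
gripper_width: -0.2
grasp_force: 0.0
pos [398.6 328.3  68.7] F [ 0.1 -0.4 -0.6] w -0.2 gf 0.0 t 4.05
travel [-0.215 -0.264  0.024]
turn [ 0.      0.     -0.0002]
```

Power key bottomed at z≈39.9 with 15 N. Now the tare key.

```bash
python3 -m jog '{"travel":[[-0.11,-0.13,0],[-0.215,-0.264,0],[-0.215,-0.264,0.02],[-0.215,-0.264,0.02],[-0.215,-0.264,0.02]],"delta_rot":[[0,0,0],[0,0,0],[0,0,0],[0,0,0],[0,0,0]],"fingers":[-1,-1,-1,-1,-1]}'
python3 -m jog '{"travel":[[0,0,0.06],[0,0,0.12],[0,0,0.155],[0,0,0.172],[0,0,0.178],[0,0,0.178]],"delta_rot":[[0,0,0],[0,0,0],[0,0,0],[0,0,0],[0,0,0],[0,0,0]],"fingers":[-1,-1,-1,-1,-1,-1]}'
```

```text
time: 4.68
tcp_pos: [429.3, 289.4, 65.5]
tcp_rot: [-0.018, -3.141, -0.0]
ft_force: [0.4, -0.1, 0.1]
gripper_width: -0.1
grasp_force: 0.0
time: 5.42
tcp_pos: [429.6, 288.5, 40.0]
tcp_rot: [-0.02, -3.141, 0.0]
ft_force: [-4.9, -1.2, 11.0]
gripper_width: 0.2
grasp_force: 5.8
```

Fully down. I release it and rise.

```bash
python3 -m jog '{"travel":[[0,0,-0.2],[0,0,-0.5],[0,0,-0.8],[0,0,-0.8]],"delta_rot":[[0,0,0],[0,0,0],[0,0,0],[0,0,0]],"fingers":[-1,-1,-0.5,0.9]}'
python3 - <<'E'
from h import *
t=vision.grab_frame('top');s=vision.grab_frame('side')
go([465,37,130],179.3)
out=[]
for f,(x,y,w,hh) in((t,(370,222,40,34)),(s,(350,255,40,45))):
    h=cv2.cvtColor(f['img'],cv2.COLOR_BGR2HSV)[y:y+hh,x:x+w]
    m=((h[...,0]<19)&(h[...,1]>125)&(h[...,2]<175)).astype(np.uint8)
    m=cv2.morphologyEx(m,cv2.MORPH_OPEN,np.ones((5,5),np.uint8));m=cv2.morphologyEx(m,cv2.MORPH_CLOSE,np.ones((7,7),np.uint8))
    k,l,st,ce=cv2.connectedComponentsWithStats(m);i=1+st[1:,4].argmax()
    b=st[i];c=[x+b[0]+(b[2]-1)/2,y+b[1]+(b[3]-1)/2];out.append(c);print(b,ce[i]+[x,y],c)
print("tri",tri([t,s],out).round(1),ray(t,*out[0],50).round(1),ray(s,*out[1],48).round(1))
# tongs check in side image: project grip, jaws, pivot
print([proj(s,p).round(1).tolist() for p in([365,38.5,24],[604,88,24],[604,-16,24],[340,38.5,12])])
E
```

```text
time: 5.92
tcp_pos: [432.4, 289.9, 162.5]
tcp_rot: [0.021, 3.135, 0.008]
ft_force: [-0.3, 0.3, 0.3]
gripper_width: 35.4
grasp_force: 0.0
pos [430.1 288.2 159. ] F [-0.   0.5  0.5] w 50.9 gf 0.0 t 6.03
travel [-0.255 -1.671  0.193]
turn [ 0.      0.0001 -0.0002]
[  8   6  24  23 456] [389.38596491 238.90789474] [np.float64(389.5), np.float64(239.0)]
[  7  11  23  21 356] [367.57022472 276.54775281] [np.float64(368.0), np.float64(276.0)]
tri [ 529.9 -202.3   38.5] [ 529.4 -200.8   50. ] [ 521.1 -210.2   48. ]
[[262.3, 265.8], [315.8, 225.0], [339.5, 239.4], [255.3, 273.1]]
```

```bash
python3 -m jog '{"travel":[[-0.06,-0.35,0],[-0.12,-0.7,0],[-0.16,-0.95,0],[-0.16,-0.95,0]],"delta_rot":[[0,0,0],[0,0,0],[0,0,0],[0,0,0]],"fingers":[1,1,1,1]}'
python3 -m jog '{"travel":[[-0.04,-0.3,0],[-0.08,-0.6,0],[-0.1,-0.72,0],[-0.1,-0.72,0.1],[-0.1,-0.72,0.1],[-0.1,-0.72,0.1]],"delta_rot":[[0,0,0],[0,0,0],[0,0,0],[0,0,0],[0,0,0],[0,0,0]],"fingers":[1,1,1,1,1,1]}'
python3 - <<'E'
from h import *
f=vision.grab_frame('wrist');cv2.imwrite('pics/w4.png',f['img'])
go([465,37,130],179.3)
print([proj(f,p).round(0).tolist() for p in([365,38.5,12],[340,38.5,12],[465,37,12],[465,67,24],[465,7,24])])
E
```

```text
time: 6.52
tcp_pos: [451.7, 141.8, 157.3]
tcp_rot: [-0.031, -3.138, 0.004]
ft_force: [0.6, 0.1, -1.1]
gripper_width: 85.6
grasp_force: 0.0
time: 7.28
tcp_pos: [465.4, 39.0, 143.3]
tcp_rot: [-0.016, -3.14, -0.0]
ft_force: [-0.3, 0.4, -0.1]
gripper_width: 85.3
grasp_force: 0.0
pos [465.7  38.8 143.7] F [-0.1  0.1  0.1] w 85.1 gf 0.0 t 7.33
travel [ 0.005 -0.012  0.091]
turn [ 0.0001 -0.0001  0.0002]
[[320.0, 104.0], [319.0, 68.0], [319.0, 229.0], [356.0, 233.0], [283.0, 234.0]]
```

View pics/w4.png

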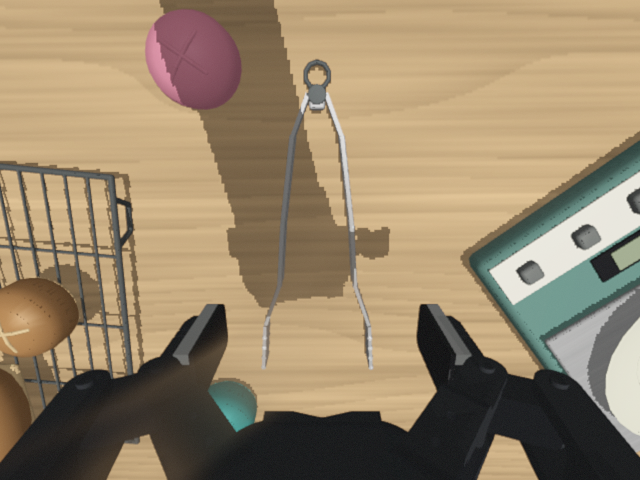

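The wrist view shows the tongs with their pivot at (317,95) and jaw ends at (264,365) and (371,365). The open fingers straddle the tongs' line. Descending.

```bash
python3 -m jog '{"travel":[[0.02,-0.005,0.3],[0.02,-0.005,0.6],[0.02,-0.005,0.8],[0.02,-0.005,0.88],[0.02,-0.005,0.92],[0.02,-0.005,0.92]],"delta_rot":[[0,0,0],[0,0,0],[0,0,0],[0,0,0],[0,0,0],[0,0,0]],"fingers":[1,1,1,1,1,1]}'
python3 -m jog '{"travel":[[0,0,0.02],[0,0,0.035],[0,0,0.035],[0,0,0.035]],"delta_rot":[[0,0,0],[0,0,0],[0,0,0],[0,0,0]],"fingers":[1,1,1,0.7]}' 30
python3 -c "
from h import *
go([462,38,0],179.3)"
```

```text
time: 8.07
tcp_pos: [463.5, 37.0, 6.5]
tcp_rot: [0.02, 3.14, 0.001]
ft_force: [-0.3, 0.1, -0.8]
gripper_width: 85.2
grasp_force: 0.0
time: 8.57
tcp_pos: [462.9, 36.8, 0.9]
tcp_rot: [0.021, 3.141, 0.0]
ft_force: [0.4, -0.2, -0.8]
gripper_width: 72.4
grasp_force: 0.0
pos [462.9  36.8   0.9] F [ 0.4 -0.2 -0.8] w 72.4 gf 0.0 t 8.57
travel [0.006 0.008 0.006]
turn [ 0.      0.     -0.0002]
```

```bash
python3 -m jog '{"travel":[[0,0,0],[0,0,0],[0,0,0],[0,0,0],[0,0,0],[0,0,0]],"delta_rot":[[0,0,0],[0,0,0],[0,0,0],[0,0,0],[0,0,0],[0,0,0]],"fingers":[0.5,0.42,0.36,0.32,0.32,0.32]}' 30
```

```text
time: 9.32
tcp_pos: [463.5, 36.7, 1.7]
tcp_rot: [0.021, 3.14, 0.0]
ft_force: [-1.6, -0.9, 10.8]
gripper_width: 56.4
grasp_force: 9.7
```

```bash
python3 -m jog '{"travel":[[0,0,-0.02],[0,0,-0.05],[0,0,-0.1],[0,0,-0.2],[0,0,-0.3],[0,0,-0.3],[0,0,-0.3]],"delta_rot":[[0,0,0],[0,0,0],[0,0,0],[0,0,0],[0,0,0],[0,0,0],[0,0,0]],"fingers":[0.32,0.32,0.32,0.32,0.32,0.32,0.32]}'
python3 - <<'E'
from h import *
t=vision.grab_frame('top');s=vision.grab_frame('side');go([0,0,0])
def c(f,x,y,w,h,k): return cv2.resize(f['img'][y:y+h,x:x+w],None,fx=k,fy=k,interpolation=cv2.INTER_CUBIC)
cv2.imwrite('pics/c5.png',np.hstack([c(t,260,190,120,120,3.3),c(s,240,190,120,120,3.3)]))
E
```

```text
time: 10.2
tcp_pos: [462.8, 36.8, 45.9]
tcp_rot: [0.021, 3.141, 0.0]
ft_force: [0.1, -0.6, -1.4]
gripper_width: 56.2
grasp_force: 6.5
pos [462.5  36.7  45.4] F [-0.5 -0.5 -0.5] w 56.3 gf 6.5 t 10.3
travel [ 3.079 -0.285  0.305]
```

View pics/c5.png

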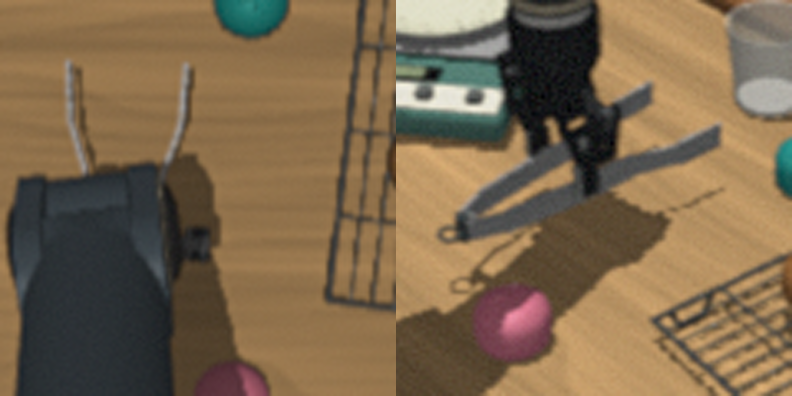

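The crop shows the tongs held level in the fingers, with jaw tips at top (280.9,208.2) and (317,209.7). I rise and fly to above the roll.

```bash
python3 -m jog '{"travel":[[0,0,-0.3],[0.08,-0.2,-0.5],[0.16,-0.5,-0.5],[0.24,-0.75,-0.5],[0.3,-0.95,-0.5],[0.3,-0.95,-0.5]],"delta_rot":[[0,0,0],[0,0,0],[0,0,0],[0,0,0],[0,0,0],[0,0,0]],"fingers":[0.32,0.32,0.32,0.32,0.32,0.32]}'
python3 -m jog '{"travel":[[0.03,-0.3,0],[0.06,-0.6,0],[0.06,-0.63,0],[0.06,-0.63,0],[0.06,-0.63,0]],"delta_rot":[[0,0,0],[0,0,0],[0,0,0],[0,0,0],[0,0,0]],"fingers":[0.32,0.32,0.32,0.32,0.32]}'
python3 - <<'E'
from h import *
t=vision.grab_frame('top');f=vision.grab_frame('wrist');go([409.5,-200.5,120],179.3)
k=cv2.resize(t['img'][180:300,330:450],None,fx=4,fy=4,interpolation=cv2.INTER_CUBIC)
cv2.imwrite('pics/c6.png',np.hstack([k,cv2.resize(f['img'],(320,240))[:, :].repeat(2,axis=0)[:480]])) if 0 else cv2.imwrite('pics/c6.png',k)
cv2.imwrite('pics/w6.png',f['img'])
E
```

```text
time: 11.05
tcp_pos: [414.6, -107.3, 120.3]
tcp_rot: [-0.029, -3.14, 0.001]
ft_force: [0.2, 1.3, -0.8]
gripper_width: 56.5
grasp_force: 6.5
time: 11.68
tcp_pos: [406.0, -197.8, 120.4]
tcp_rot: [-0.016, -3.141, -0.002]
ft_force: [-0.4, -0.6, -1.4]
gripper_width: 56.3
grasp_force: 6.5
pos [ 406.  -198.1  120.6] F [-0.3  0.4 -0.8] w 56.7 gf 6.5 t 11.78
travel [-0.023 -0.016  0.004]
turn [ 0.0001 -0.      0.0002]
```

View pics/c6.png

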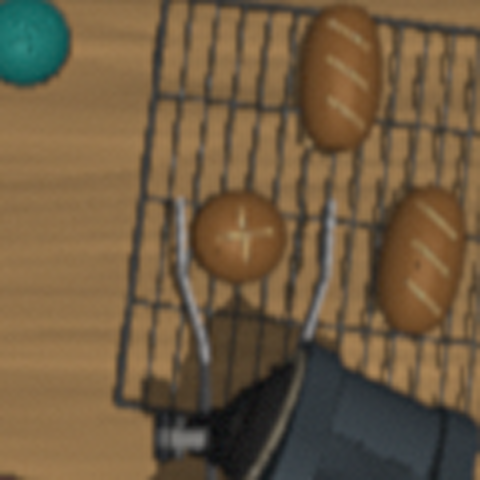

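The crop shows the jaw tips at top px (374.6,229.6) and (412.4,229.6), with the roll at (389.5,239) below. Next I compute the offset, allowing for the height difference.

```bash
python3 - <<'E'
from h import *
t=vision.grab_frame('top')
a=ray(t,374.6,229.6,135);b=ray(t,412.4,229.6,135);print(a.round(1),b.round(1),((a+b)/2).round(1))
print("roll",ray(t,389.5,239,48).round(1), ray(t,390,238.8,71).round(1))
w=cv2.imread('pics/w6.png');print(sense()['tcp_pos'])
E
```

```text
[ 546.7 -152.5  135. ] [ 547.8 -243.8  135. ] [ 547.2 -198.2  135. ]
roll [ 529.5 -201.    48. ] [ 528.7 -199.    71. ]
[ 405.97302997 -198.36700798  120.65296182]
```

```bash
python3 -m jog '{"travel":[[-0.02,-0.012,0.05],[-0.02,-0.012,0.15],[-0.02,-0.012,0.3],[-0.02,-0.012,0.42],[-0.02,-0.012,0.52],[-0.02,-0.012,0.57],[-0.02,-0.012,0.57],[-0.02,-0.012,0.57]],"delta_rot":[[0,0,0],[0,0,0],[0,0,0],[0,0,0],[0,0,0],[0,0,0],[0,0,0],[0,0,0]],"fingers":[0.32,0.32,0.32,0.32,0.32,0.32,0.32,0.32]}'
python3 - <<'E'
from h import *
t=vision.grab_frame('top');s=vision.grab_frame('side')
def c(f,x,y,w,h,k): return cv2.resize(f['img'][y:y+h,x:x+w],None,fx=k,fy=k,interpolation=cv2.INTER_CUBIC)
cv2.imwrite('pics/c7.png',np.hstack([c(t,350,195,100,100,4),c(s,310,230,100,100,4)]))
E
```

```text
time: 12.82
tcp_pos: [409.1, -201.6, 35.6]
tcp_rot: [0.021, 3.141, -0.0]
ft_force: [0.2, -0.6, -1.8]
gripper_width: 56.2
grasp_force: 6.5
```

View pics/c7.png

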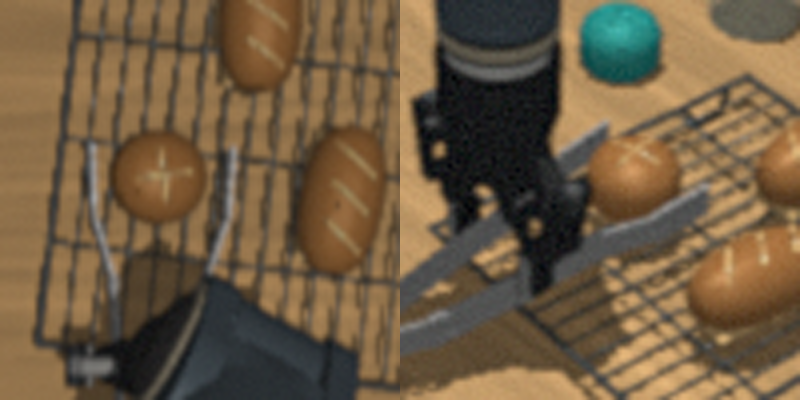

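The jaws straddle the roll, which is centred between them at crop (160,175) against jaws at x=92 and 234. Closing.

```bash
python3 -m jog '{"travel":[[0,0,0],[0,0,0],[0,0,0],[0,0,0],[0,0,0],[0,0,0],[0,0,0],[0,0,0]],"delta_rot":[[0,0,0],[0,0,0],[0,0,0],[0,0,0],[0,0,0],[0,0,0],[0,0,0],[0,0,0]],"fingers":[0.25,0.18,0.12,0.08,0.04,0,-0.1,-0.2]}' 30
python3 -m jog '{"travel":[[0,0,-0.01],[0,0,-0.03],[0,0,-0.06],[0,0,-0.1],[0,0,-0.16],[0,0,-0.22],[0,0,-0.3],[0,0,-0.3],[0,0,-0.3]],"delta_rot":[[0,0,0],[0,0,0],[0,0,0],[0,0,0],[0,0,0],[0,0,0],[0,0,0],[0,0,0],[0,0,0]],"fingers":[-0.2,-0.2,-0.2,-0.2,-0.2,-0.2,-0.2,-0.2,-0.2]}'
```

```text
time: 13.92
tcp_pos: [408.7, -201.3, 35.2]
tcp_rot: [-0.021, -3.141, -0.0]
ft_force: [0.3, 1.7, -0.7]
gripper_width: 43.8
grasp_force: 31.1
time: 15.05
tcp_pos: [408.6, -201.3, 80.3]
tcp_rot: [-0.021, -3.142, -0.0]
ft_force: [0.4, 0.3, -1.7]
gripper_width: 43.9
grasp_force: 31.1
```

```bash
python3 -m jog '{"travel":[[0,0,-0.2],[-0.03,0.05,-0.4],[-0.1,0.2,-0.4],[-0.17,0.38,-0.4],[-0.24,0.56,-0.4],[-0.3,0.72,-0.4],[-0.34,0.84,-0.4],[-0.36,0.92,-0.4],[-0.36,0.95,-0.4],[-0.36,0.95,-0.4]],"delta_rot":[[0,0,0],[0,0,0],[0,0,0],[0,0,0],[0,0,0],[0,0,0],[0,0,0],[0,0,0],[0,0,0],[0,0,0]],"fingers":[-0.2,-0.2,-0.2,-0.2,-0.2,-0.2,-0.2,-0.2,-0.2,-0.2]}'
cat > rl.py <<'E'
from h import *
t=vision.grab_frame('top');s=vision.grab_frame('side');p=sense()['tcp_pos'];e=p+[121,-1.5,14];o=[]
for f in(t,s):
    u,v=proj(f,e).round().astype(int);r=26
    h=cv2.cvtColor(f['img'],cv2.COLOR_BGR2HSV)[v-r:v+r,u-r:u+r]
    m=((h[...,0]<19)&(h[...,1]>125)&(h[...,2]<175)&(h[...,2]>60)).astype(np.uint8)
    m=cv2.morphologyEx(m,cv2.MORPH_OPEN,np.ones((5,5),np.uint8))
    k,l,st,ce=cv2.connectedComponentsWithStats(m);i=1+st[1:,4].argmax();o.append(ce[i]+[u-r,v-r]);print((u,v),st[i],o[-1].round(1))
print("tcp",p.round(1),"roll tri",tri([t,s],o).round(1),"top ray",ray(t,*o[0],p[2]+14).round(1))
E
python3 rl.py
```

```text
time: 16.3
tcp_pos: [464.2, -59.9, 140.0]
tcp_rot: [-0.021, -3.141, 0.0]
ft_force: [-0.5, -0.9, -1.5]
gripper_width: 43.6
grasp_force: 31.5
(np.int64(337), np.int64(212)) [ 14  15  24  25 498] [336.5 212.9]
(np.int64(346), np.int64(210)) [  7   0  45  26 370] [353.6 190.1]
tcp [464.3 -60.4 140.2] roll tri [587.4 -67.  215.9] top ray [583.9 -59.5 154.2]
```

The top mask finds the roll (24x25 px) at the jaws, as expected. I carry it on to the scale.

```bash
Z='"delta_rot":[[0,0,0],[0,0,0],[0,0,0],[0,0,0],[0,0,0],[0,0,0],[0,0,0]],"fingers":[-0.2,-0.2,-0.2,-0.2,-0.2,-0.2,-0.2]'
python3 -m jog '{"travel":[[0,0.06,0],[0,0.2,0],[0,0.36,0],[0,0.52,0],[0,0.68,0],[0,0.84,0],[0,1,0]],"delta_rot":[[0,0,0],[0,0,0],[0,0,0],[0,0,0],[0,0,0],[0,0,0],[0,0,0]],"fingers":[-0.2,-0.2,-0.2,-0.2,-0.2,-0.2,-0.2]}'
python3 -m jog '{"travel":[[0.02,0.16,0],[0.04,0.32,0],[0.06,0.48,0],[0.08,0.64,0],[0.1,0.8,0],[0.12,0.92,0],[0.13,1,0]],"delta_rot":[[0,0,0],[0,0,0],[0,0,0],[0,0,0],[0,0,0],[0,0,0],[0,0,0]],"fingers":[-0.2,-0.2,-0.2,-0.2,-0.2,-0.2,-0.2]}'
python3 -m jog '{"travel":[[0,0.1,0],[0,0.22,0],[0,0.36,0],[0,0.5,0],[0,0.62,0],[0,0.7,0],[0,0.74,0],[0,0.75,0],[0,0.75,0],[0,0.75,0]],"delta_rot":[[0,0,0],[0,0,0],[0,0,0],[0,0,0],[0,0,0],[0,0,0],[0,0,0],[0,0,0],[0,0,0],[0,0,0]],"fingers":[-0.2,-0.2,-0.2,-0.2,-0.2,-0.2,-0.2,-0.2,-0.2,-0.2]}'
python3 rl.py; python3 -c "
from h import *
go([441,353,135],179.3)"
```

```text
time: 17.27
tcp_pos: [466.4, 91.4, 140.3]
tcp_rot: [0.021, 3.141, 0.0]
ft_force: [0.4, 0.0, -2.6]
gripper_width: 43.7
grasp_force: 31.5
time: 18.15
tcp_pos: [448.7, 241.6, 140.2]
tcp_rot: [-0.02, -3.141, -0.0]
ft_force: [-0.4, -0.7, -1.4]
gripper_width: 43.9
grasp_force: 31.5
time: 19.4
tcp_pos: [450.7, 352.4, 140.3]
tcp_rot: [-0.022, -3.141, 0.0]
ft_force: [0.5, -0.1, -1.7]
gripper_width: 43.6
grasp_force: 31.5
(np.int64(164), np.int64(216)) [ 13  15  24  23 439] [162.9 215.9]
(np.int64(252), np.int64(161)) [17 23  8  8 61] [246.4 161.7]
tcp [450.7 352.7 140.3] roll tri [566.  359.1 150.1] top ray [571.6 352.8 154.3]
pos [450.7 352.7 140.3] F [-0.3  1.3 -1. ] w 43.3 gf 31.5 t 19.5
travel [0.064 0.001 0.036]
turn [-0.      0.     -0.0003]
```

```bash
python3 -m jog '{"travel":[[0.03,0,0.01],[0.06,0,0.02],[0.064,0,0.02],[0.064,0,0.02],[0.064,0,0.02],[0.064,0,0.02],[0.064,0,0.02],[0.064,0,0.02]],"delta_rot":[[0,0,0],[0,0,0],[0,0,0],[0,0,0],[0,0,0],[0,0,0],[0,0,0],[0,0,0]],"fingers":[-0.2,-0.2,-0.2,-0.2,-0.2,-0.2,-0.2,-0.2]}'
python3 rl.py && python3 -c "
from workcell import job_done
print(job_done())"
```

```text
time: 20.5
tcp_pos: [441.0, 353.2, 137.2]
tcp_rot: [-0.021, -3.142, -0.0]
ft_force: [-0.6, 0.2, -0.8]
gripper_width: 43.4
grasp_force: 31.5
(np.int64(164), np.int64(220)) [ 13  15  23  23 419] [162.7 220. ]
(np.int64(249), np.int64(163)) [ 18  21  16  10 107] [248.  162.6]
tcp [440.9 353.2 137.2] roll tri [561.1 355.1 150.2] top ray [561.9 354.  151.2]
the job is handed in; nothing more can be done
None
```

I pressed and released the power and tare keys, then handed the job in with the tongs holding the roll still, about 6 cm above the plate's rim and within about 3 mm of its centre by my camera measurement; no verdict came back.

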